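# Mark the casting bench as filled: flip the sign, set the index lever

## Robot

A 6-joint arm with a two-finger parallel gripper is mounted at the origin on the work surface. World frame = base frame: x ahead of the robot, y to its left, z up, the work surface at z = 0. Lengths are in m, angles in degrees, forces in N, time in s.
With the tool pointing down it reaches from about 0.35 to 0.875 m from the base axis. Payload 4.2 kg.
Tool frame: the origin (TCP) lies at the very end of the fingers, on their centre line; the grasp point (between the pads) lies 19 mm behind it; z points along the fingers, x is the direction in which the jaws open and shut, and the axes are right-handed (so a half turn about z gives the same grasp; the last joint's range is limited). The gripper opens to 87 mm and grips with 3 to 60 N. Pads are 19 mm wide; open, the fingers measure 117 mm over their backs; the gripper's body (75 mm by 190 mm) begins 51 mm behind the grasp point.
Start: joints at [91.192, 22.042, 0.453, 0, -68.411, -14.817], TCP at [0.147, 0.607, 0.223] pointing down, gripper open.
Joint ranges: [-179.83, 179.83], [-69.29, 118.12], [-61.27, 80.66], [-181.25, 117.63], [-171.15, -9.14], [-177.46, 177.46]. Speed limits (degrees/s): [159.86, 159.86, 180, 180, 180, 180].

## Interface

Orientations are given as a 3x3 rotation matrix whose columns are the frame's x, y, z axes.
In Python, from station import sense, capture, finish_job gives the robot as it stands.
- The arm moves only by the shell command python3 -m crank 'ROWS' [OPENING]. ROWS is JSON, a list of rows, each a list of 4 numbers: the shift along the tool's x, y, z in m, then the turn about the tool's z in rad. A call has 1 to 5 rows; each row shifts and turns the commanded pose from where the row before left it, along the tool's axes as they then stand; what a row does not reach is not made up. A row lasts 1/12 s, in which the tool goes at most 41.7 mm and 7.16 degrees, less where a joint would pass 70% of its speed; a pose out of reach is approached as far as the arm can. A call with a gripper value outside its range is refused whole. OPENING is the finger opening in m, from 0 to 0.087, set as the call begins (- or left out, the last holds). The fingers move at their own pace and stop on an object; the grip force is fixed at half the most. Time passes only in rows, so rows that do not move let the fingers close. It gives the time, the measured TCP pose, the force and the opening at its end, in the units of the state.
- sense(): the state, without advancing time (a new reading comes with each control period).
- capture(name): name is "scene" or "side" or "wrist"; returns a dict with "pixels" (480x640x3 uint8, red, green, blue), "depth" (480x640 float32, m along the optical axis (not along the pixel's ray), 0 where there is no reading), "fx", "fy", "cx", "cy" (pixels), "k1" (the pictures are not rectified: a ray, as slopes to the right and down, at radius r is drawn at 1 + k1 r^2 times it, then the intrinsics apply), "world_from_camera" (4x4, takes a point from camera to world coordinates); the wrist camera has in their place "hand_eye" (4x4, takes a point from camera to tool coordinates, whose origin is the TCP and whose axes are the tool frame's). Camera axes: x right, y down, z forward; pixel columns grow to the right and rows downward; lengths in m; the calibration is good to about 2 mm. A picture is of the moment at which its call begins: read the wrist's pose just before it.
- finish_job(): hands the job in, once; it reports no verdict.
The state is a dict: "time_s": time; "joints": joint angles; "joint_velocities": joint speeds; "effort": joint torques, N m; "tcp_pos": TCP position; "ee_rot": TCP orientation; "wrist_force": force on the tool from outside, world axes, zero at the start; "moment": the same for the moment, N m; "gripper_width": opening from 0.0 (shut) to 1.0 (fully open).
Only numpy, scipy, OpenCV 4.12 (cv2) and the standard library are available. Lean on these libraries where they do the work, as an engineer would, in place of code of your own. Each camera call takes 0.05 s, during which the arm holds its last target.

## Task

The moulds at this casting bench have just been filled. Turn the pivoted sign over so that its red face, not the green one, looks away from the robot, and leave it standing upright; then click the index lever forward to the notch beside the yellow tabs, never past it. Leave the pot, the mould and the brush where they are, and let go of everything.

Things in the scene. Friction and masses are not known exactly. Their poses are not given: they have to be found in the camera images.
- sign_stand: fixed grey stand of the sign: base plate 110 x 210 x 12 mm, origin at the centre of its underside; x points roughly away from the robot (yaw up to 0.4 rad either way), y along the pivot, z up. Posts 30 x 12 mm, 130 mm tall, at y = -92 and +92 mm carry the panel between them. Stand and lever box may swap sides.
- sign_pivot (a point): middle of the sign's level pivot line and of the panel, 110 mm above the table; axes as the stand's. Panel: 150 mm wide (along y), 120 mm high, 8 mm thick, pivoted at mid-height: upright it spans 50 to 170 mm above the table. Balanced; light friction (0.05 N m, about 1 N at the edge) holds it where it is left.
- sign (a joint): turn of the sign panel about the pivot line (+y of the stand), rad. 0 = upright, green face looking along the stand's +x (away from the robot), red face to the robot; positive = the top edge tips away from the robot; +3.14 or -3.14 = upright with the red face away from the robot. Turns either way, ends of travel -3.7 and 3.7. Starts within 0.2 of 0.
- green_face (a point): centre of the sign panel's green face (white ring on it; the other face is red with a white bar); x axis points out of the green face, y along the pivot
- lever_box: fixed blue housing of the index lever, 150 x 100 x 65 mm, origin at the centre of its underside; x points roughly away from the robot (yaw up to 0.4 rad either way), y along the lever's pivot, z up. Tabs in pairs on its top mark the 2nd, 3rd and 4th of five notches: one pair is yellow, two pairs are white; black paint marks the 1st and 5th.
- lever_pivot (a point): middle of the lever's pivot, on the housing's top, 65 mm above the table, axes as the housing's
- index_lever (a joint): turn of the lever, rad. 0 = first notch, leaning 0.6 rad towards the robot, where it starts; grows as the tip goes away from the robot (+x). Sprung notches at 0, 0.3, 0.6 (lever upright), 0.9 and 1.2; released, it settles into the nearest within 0.3 s. A click takes about 3 N at the paddle, hump midway. Lean from upright = value - 0.6.
- lever_tip (a point): the free end of the lever, 105 mm from its pivot: a 12 mm rod with a red paddle at its end, 40 mm long, 30 mm wide (y) and 14 mm thick
- pot: white open casting pot, 96 mm across and 95 mm tall, origin at the centre of its underside; not to be disturbed
- mould: strapped off-white plaster mould block, 100 x 140 x 89 mm, origin at the centre of its underside; not to be disturbed
- brush: brush 190 mm long lying on the table along its x axis, between the stand and the lever box; not to be disturbed
- yellow_tab: the pair of yellow tabs on the housing, each 16 x 24 x 8 mm, 34 mm to either side of the lever; origin midway between them on the housing's top, axes as the housing's. It stands under the lever tip's place in its notch: 31 mm before (2nd notch), at (3rd) or 31 mm beyond (4th) the pivot along x. The lever's tip must end above the line between the tabs.
There are look-alikes about, which are no part of the job. What is meant by the lever_box is not turquoise, and is the larger of those in its own colour.

How it is judged (in metres and radians):
On the way, in this order (a step that is already met when the one before it is completed fails the run):
1. the sign is turned over and upright, red face away from the robot, still ((value of joint sign between 2.99 and 3.29 rad or value of joint sign between -3.29 and -2.99 rad) and velocity of joint sign between -0.2 and 0.2 rad/s), for 0.2 s.
2. the lever rests in the notch beside the yellow tabs (x of lever_tip in the frame of yellow_tab between -0.012 and 0.012 m), for 0.2 s.
At the end, for the whole second after the job is handed in: The sign stands upright within 0.15 rad with its red face away from the robot, the lever rests in the notch of the yellow tabs (tip within 12 mm of them along the housing's x), and the pot, mould and brush are within 30 mm of where they were (all of step 2 and (value of joint sign between 2.99 and 3.29 rad or value of joint sign between -3.29 and -2.99 rad) and distance of each of pot, mould, brush from where it was at the start of the episode below 0.03 m); the robot touches nothing.
It fails at once if the lever was pushed past the yellow notch (x of lever_tip in the frame of yellow_tab above 0.02 m).
It fails at once if the pot, mould or brush was disturbed (distance of any of pot, mould, brush from where it was at the start of the episode above 0.03 m or angle between pot's own z axis and vertical above 0.3 rad).
It also fails if it takes over 72 s, if anything falls off the work surface, if the arm or the gripper's body presses on something with over 40 N, if the wrist force passes 120 N, or if a joint passes its speed limit or range.

## Working session

There is one attempt and no reset: what is moved stays moved. The work goes in short steps, Python scripts to look and compute and a shell command to move; the robot and the scene stay as the last step left them, time stands still between calls to the robot, and variables do not carry over. Pictures are saved under pics/ and viewed, and the job is handed in when it is done.

```bash
ls; mkdir -p pics
python3 - <<'E'
from station import sense,capture
import cv2,numpy as np,pickle
print(sense())
d={}
for n in("scene","side","wrist"):
    c=capture(n);d[n]=c;cv2.imwrite(f"pics/{n}0.png",c["pixels"][:,:,::-1])
    print(n,{k:v for k,v in c.items() if k not in("pixels","depth")},(c["depth"]>0).mean())
pickle.dump(d,open("d0.pkl","wb"))
E
```

```text
pics
{'time_s': 0.0, 'joints': array([ 9.11921822e+01,  2.20908159e+01,  3.77571446e-01, -2.61702616e-02,
       -6.84085647e+01, -1.48175584e+01]), 'joint_velocities': array([-0.02774677, -0.11767973,  0.11593998, -0.04619425,  0.01204725,
       -0.10240849]), 'effort': array([-4.84098182e-04, -3.90666389e+01,  1.87405032e+01,  4.21981931e+00,
        1.09766095e-02, -2.01721045e-04]), 'tcp_pos': array([0.14707595, 0.60683014, 0.22145122]), 'ee_rot': array([[-2.35735944e-01, -9.71817071e-01, -3.80383146e-04],
       [-9.71814737e-01,  2.35736213e-01, -2.13430918e-03],
       [ 2.16382818e-03, -1.33471444e-04, -9.99997650e-01]]), 'wrist_force': array([ 0.37113133,  0.66382479, -0.07578259]), 'moment': array([ 0.04112061, -0.03999391,  0.0604277 ]), 'gripper_width': 1.0001463887382853}
scene {'fx': 618.2255490786833, 'fy': 618.2255490786833, 'cx': 322.20823260785966, 'cy': 236.56445838394646, 'k1': -0.21613710863577118, 'world_from_camera': array([[ 0.85681316,  0.33709751, -0.39017493,  1.07885144],
       [ 0.5155204 , -0.57542271,  0.63492316, -0.67203636],
       [-0.0104845 , -0
[... 350 characters left out ...]
46063743,  0.65217502, -0.60206387,  0.59260105],
       [-0.01581441, -0.68423709, -0.72908814,  0.75200863],
       [ 0.        ,  0.        ,  0.        ,  1.        ]])} 0.9958561197916667
wrist {'fx': 390.2310997286495, 'fy': 390.2310997286495, 'cx': 316.341334391205, 'cy': 239.12849511953536, 'k1': -0.01225661829579111, 'hand_eye': array([[ 9.99999575e-01,  4.65613886e-04,  7.96219326e-04,
         5.75669484e-05],
       [-6.72594669e-04,  9.58812207e-01,  2.84039959e-01,
        -7.66083154e-02],
       [-6.31171860e-04, -2.84040374e-01,  9.58812113e-01,
        -1.61863649e-01],
       [ 0.00000000e+00,  0.00000000e+00,  0.00000000e+00,
         1.00000000e+00]])} 0.9961067708333333
```

View pics/scene0.png

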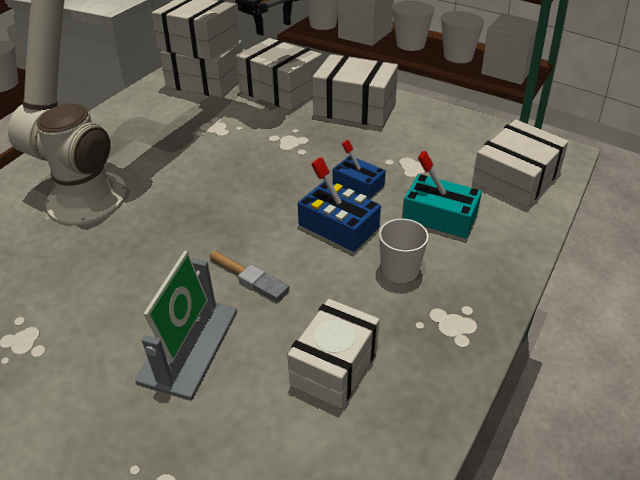

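View pics/side0.png

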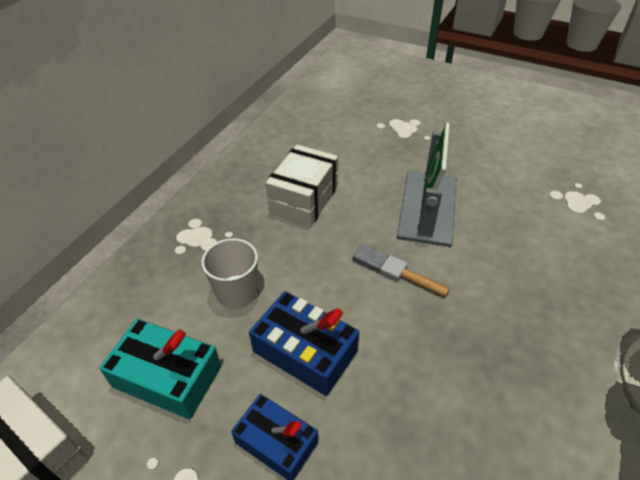

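View pics/wrist0.png

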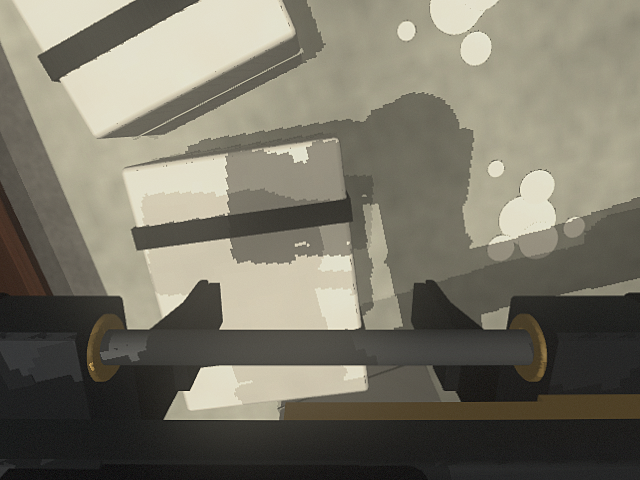

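The large dark-blue box has its lever at about (325,172) in the scene view. Its yellow tabs, at (318,204) and (338,187), are the pair nearest the robot. The sign is at (180,305), with the brush at (250,275), the pot at (402,250) and the mould at (335,350). Next I measure these.

```bash
cat > h.py <<'E'
import numpy as np,cv2
from station import sense,capture
def cloud(c,wfc=None):
    W=c["world_from_camera"] if wfc is None else wfc
    K=np.array([[c["fx"],0,c["cx"]],[0,c["fy"],c["cy"]],[0,0,1.]])
    v,u=np.mgrid[0:480,0:640]
    D=((np.stack([(u-c["cx"])/c["fx"],(v-c["cy"])/c["fy"]],-1)))
    rd=np.linalg.norm(D,axis=-1);r=rd.copy()
    for _ in range(30): r=rd/(1+c["k1"]*r*r)
    s=D*(r/np.maximum(rd,1e-9))[...,None]
    z=c["depth"]
    P=np.stack([s[...,0]*z,s[...,1]*z,z],-1)
    return P@W[:3,:3].T+W[:3,3]
def comps(m,amin=15):
    n,l,s,ce=cv2.connectedComponentsWithStats(m.astype(np.uint8))
    return [(l==i,s[i,4],ce[i].round(0)) for i in range(1,n) if s[i,4]>=amin]
def hsv(c): return cv2.cvtColor(c["pixels"],cv2.COLOR_RGB2HSV).astype(int)
E
cat > m0.py <<'E'
from h import *
import pickle
d=pickle.load(open("d0.pkl","rb"))
np.set_printoptions(precision=4,suppress=True)
for n in("scene","side"):
    c=d[n];P=cloud(c);H=hsv(c);h,s,v=H[...,0],H[...,1],H[...,2]
    ok=c["depth"]>0
    print(n)
    for nm,m in dict(yellow=(h>20)&(h<35)&(s>150)&(v>120),red=((h<6)|(h>174))&(s>150)&(v>90),blue=(h>105)&(h<125)&(s>120),green=(h>50)&(h<75)&(s>120)).items():
        for mm,a,ce in comps(m&ok):
            p=P[mm];print(nm,a,ce,np.median(p,0),p.min(0),p.max(0))
    # blue box top: fit rectangle at z~.065
    m=ok&(abs(P[...,2]-.065)<.004)
    if 1:
        blue=max(comps((h>105)&(h<125)&(s>120)&ok),key=lambda t:t[1])[0]
        m&=cv2.morphologyEx(blue.astype(np.uint8),cv2.MORPH_CLOSE,np.ones((15,15)))>0
        q=P[m][:,:2].astype(np.float32);print("bluetop",len(q),cv2.minAreaRect(q*1000))
    # heights map of sign base
    m=ok&(abs(P[...,2]-.012)<.005)&(s<70)&(v<130)
    for mm,a,ce in comps(m,400): print("z12",a,ce,cv2.minAreaRect((P[mm][:,:2]*1000).astype(np.float32)))
    m=ok&(P[...,2]>.02)&(P[...,0]>.1)
    for mm,a,ce in comps(m,300):
        print("obj",a,ce,np.median(P[mm],0),P[mm].min(0),P[mm].max(0))
E
python3 m0.py
```

```text
scene
yellow 40 [337. 186.] [0.552  0.2511 0.0732] [0.5367 0.221  0.0645] [0.5632 0.2667 0.0912]
yellow 56 [317. 203.] [0.5431 0.1818 0.0724] [0.5346 0.1688 0.0675] [0.5509 0.1952 0.0763]
red 74 [347. 146.] [0.511  0.3688 0.0974] [ 0.4193  0.3598 -0.004 ] [0.5197 0.5257 0.1086]
red 148 [426. 160.] [0.71   0.3474 0.142 ] [ 0.6136  0.3325 -0.0021] [0.7237 0.5778 0.1554]
red 196 [321. 167.] [0.5317 0.2145 0.1405] [0.516  0.2008 0.1227] [0.545  0.2337 0.1552]
blue 3720 [345. 207.] [0.5811 0.2008 0.0436] [ 0.4873  0.1529 -0.0003] [0.657  0.4028 0.0837]
green 29 [562.   4.] [0.6918 1.8276 0.0288] [0.6787 1.8143 0.0061] [0.7072 1.8442 0.0525]
green 22 [544.  10.] [0.6883 1.4447 0.1205] [0.6794 1.4364 0.1064] [0.7054 1.4643 0.1308]
green 50 [560.  18.] [ 0.6932  1.8267 -0.0302] [ 0.6804  1.7991 -0.0683] [0.7078 1.8438 0.0094]
green 28 [543.  18.] [0.6936 1.4463 0.0935] [0.6803 1.4324 0.0821] [0.708  1.4608 0.107 ]
green 21 [541.  25.] [0.69   1.4432 0.0656] [0.6818 1.4318 0.0493] [0.703  1.45   0.0792]
green 40 [557.  33.] [ 0.6941  1.8239 -0.0996] [ 0.6808  1.8086 -0.1268] [ 0.7056  1.8427 
[... 4040 characters left out ...]
 [ 1.7947 -0.7588  0.02  ] [ 1.8231 -0.1768  0.2047]
obj 1788 [433. 180.] [ 0.4947 -0.1516  0.1141] [ 0.4696 -0.3052  0.0201] [ 0.5479 -0.1099  0.1715]
obj 3823 [302. 182.] [ 0.7446 -0.0849  0.0889] [ 0.7041 -0.1861  0.0201] [ 0.8106 -0.0414  0.0944]
obj 2764 [232. 269.] [0.7523 0.1586 0.0668] [0.7007 0.1137 0.02  ] [0.7977 0.2089 0.0995]
obj 6482 [305. 339.] [0.5647 0.2296 0.0662] [0.4976 0.1592 0.02  ] [0.6539 0.2729 0.1558]
obj 7166 [161. 365.] [0.7333 0.3676 0.0659] [0.6742 0.3014 0.02  ] [0.8325 0.4154 0.1584]
obj 5665 [ 32. 439.] [0.8061 0.5382 0.091 ] [0.7673 0.4889 0.0201] [0.9181 0.5963 0.0966]
obj 4053 [275. 435.] [0.5356 0.3756 0.0461] [0.486  0.3297 0.02  ] [0.5955 0.4084 0.1099]
```

```bash
cat > t.py <<'E'
# usage: t.py frame x y z  -> needed tool-axes shift to reach point in frame (S=sign pivot, L=lever pivot, W=world)
import sys
from h import *
F={'S':(14.5,[.509,-.2115,.110]),'L':(-5.3,[.577,.2165,.065]),'W':(0,[0,0,0])}
def fr(n):
    a=np.radians(F[n][0]);return np.array([[np.cos(a),-np.sin(a),0],[np.sin(a),np.cos(a),0],[0,0,1]]),np.array(F[n][1])
if __name__=="__main__":
    s=sense();R=s["ee_rot"];p=s["tcp_pos"]
    n=sys.argv[1];A,o=fr(n)
    print("t %.2f tcp"%s["time_s"],p.round(4),"yaw %.1f"%np.degrees(np.arctan2(R[1,0],R[0,0])),"in",n,(A.T@(p-o)).round(4),"F",(A.T@s["wrist_force"]).round(1),"j",s["joints"].round(0))
    if len(sys.argv)>2:
        g=o+A@np.array(list(map(float,sys.argv[2:5])))
        d=R.T@(g-p);print("goal",g.round(4),"shift tool",d.round(4),"rows>=%d"%np.ceil(np.linalg.norm(d)/.0417))
E
python3 -m crank '[[0,0,0,0.12],[0,0,0,0.12],[0,0,0,0.12],[0,0,0,0.12],[0,0,0,0.12]]' 0
python3 -m crank '[[0,0,0,0.12],[0,0,0,0.12],[0,0,0,0.12],[0,0,0,0.12],[0,0,0,0]]'
python3 t.py W 0.42 0.25 0.23;python3 t.py S -.1 0 .12
```

```text
time_s: 0.57
tcp_pos: [0.1471, 0.6071, 0.2221]
ee_rot: [[-0.747, -0.665, -0.0], [-0.665, 0.747, -0.001], [0.001, -0.001, -1.0]]
wrist_force: [-1.0, -0.2, -0.1]
gripper_width: 0.708
time_s: 0.98
tcp_pos: [0.1471, 0.6071, 0.2221]
ee_rot: [[-0.969, -0.248, -0.0], [-0.248, 0.969, -0.001], [0.0, -0.001, -1.0]]
wrist_force: [0.4, 0.1, -0.6]
gripper_width: 0.327
t 0.98 tcp [0.1471 0.6071 0.2221] yaw -165.6 in W [0.1471 0.6071 0.2221] F [ 0.4  0.1 -0.6] j [ 91.  22.   0.  -0. -68. -77.]
goal [0.42 0.25 0.23] shift tool [-0.1757 -0.4137 -0.0076] rows>=11
t 0.98 tcp [0.1471 0.6071 0.2221] yaw -165.6 in S [-0.1454  0.8832  0.1121] F [ 0.4 -0.  -0.6] j [ 91.  22.   0.  -0. -68. -77.]
goal [ 0.4122 -0.2365  0.23  ] shift tool [-0.0473 -0.8831 -0.0072] rows>=22
```

```bash
python3 -m crank '[[-0.016,-0.036,0,0],[-0.016,-0.036,0,0],[-0.016,-0.036,0,0],[-0.016,-0.036,0,0],[-0.016,-0.036,0,0]]' |tail -2
python3 -m crank '[[-0.016,-0.036,0,0],[-0.016,-0.036,0,0],[-0.016,-0.036,0,0],[-0.016,-0.036,0,0],[-0.016,-0.036,0,0]]'
python3 t.py S -.1 0 .12
```

```text
wrist_force: [0.6, 0.5, 0.9]
gripper_width: 0.019
time_s: 1.82
tcp_pos: [0.3929, 0.2972, 0.2227]
ee_rot: [[-0.967, -0.254, 0.0], [-0.254, 0.967, 0.0], [-0.0, 0.0, -1.0]]
wrist_force: [0.5, 0.2, -0.3]
gripper_width: 0.006
t 1.82 tcp [0.3929 0.2972 0.2227] yaw -165.3 in S [0.015  0.5215 0.1127] F [ 0.6  0.  -0.3] j [ 56.   9. -18.  -0. -63. -41.]
goal [ 0.4122 -0.2365  0.23  ] shift tool [ 0.117  -0.5211 -0.0075] rows>=13
```

```bash
python3 -m crank '[[0.008,-0.037,0,0],[0.008,-0.037,0,0],[0.008,-0.037,0,0],[0.008,-0.037,0,0],[0.008,-0.037,0,0]]' |tail -2
python3 -m crank '[[0.008,-0.037,0,0],[0.008,-0.037,0,0],[0.008,-0.037,0,0],[0.008,-0.037,0,0],[0.008,-0.037,0,0]]'|tail -2
python3 -m crank '[[0.009,-0.037,0,0],[0.009,-0.037,0,0],[0.009,-0.037,0,0],[0.009,-0.037,0,0],[0,0,0,0]]'|tail -2
python3 t.py S -.1 0 .12
python3 - <<'E'
from h import *
s=sense();c=capture("wrist");cv2.imwrite("pics/w1.png",c["pixels"][:,:,::-1])
c=capture("scene");cv2.imwrite("pics/s1.png",c["pixels"][:,:,::-1])
E
```

```text
wrist_force: [1.0, -0.4, -0.1]
gripper_width: 0.003
wrist_force: [1.6, -0.0, 0.3]
gripper_width: 0.008
wrist_force: [1.4, 0.4, -0.0]
gripper_width: 0.009
t 3.07 tcp [ 0.4092 -0.2366  0.2222] yaw -165.7 in S [-0.1029  0.0007  0.1122] F [ 1.5  0.  -0. ] j [-10.   7. -20.   0. -63.  24.]
goal [ 0.4122 -0.2365  0.23  ] shift tool [-0.0029 -0.0007 -0.0078] rows>=1
```

View pics/s1.png

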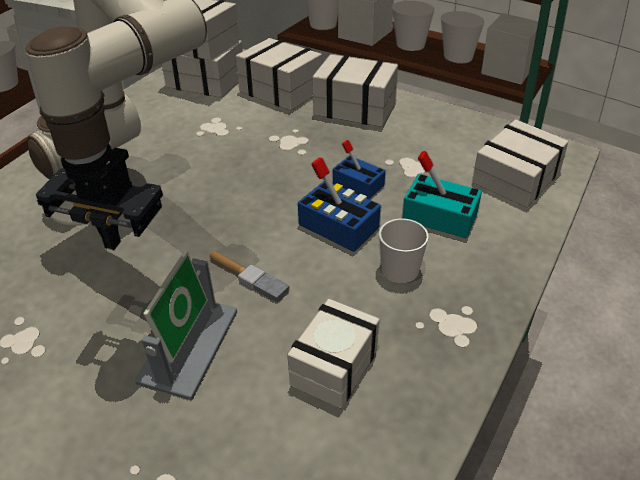

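View pics/w1.png

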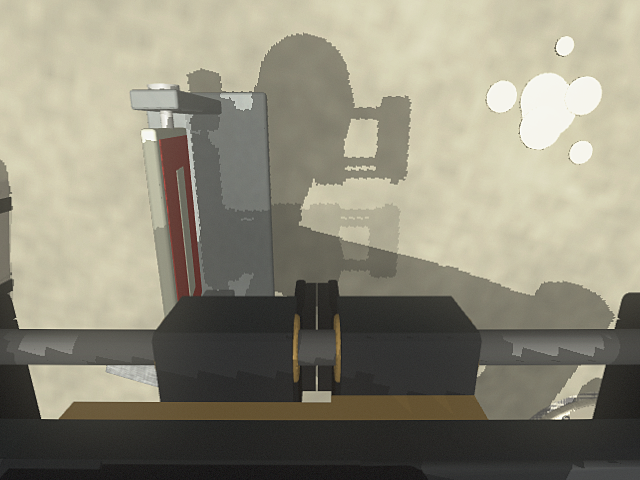

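```bash
python3 -m crank '[[0,0,0.03,0],[0,0,0.03,0],[0,0,0.03,0],[0,0,0,0]]' |tail -2
python3 -m crank '[[-0.02,0,0,0],[-0.02,0,0,0],[-0.02,0,0,0],[-0.012,0,0,0],[-0.01,0,0,0]]'
python3 t.py S
python3 -m crank '[[-0.01,0,0,0],[-0.01,0,0,0],[-0.01,0,0,0],[-0.01,0,0,0],[-0.01,0,0,0]]'
python3 t.py S
python3 -m crank '[[-0.01,0,0,0],[0,0,0,0]]'
python3 t.py S
python3 - <<'E'
from h import *
c=capture("scene");cv2.imwrite("pics/s2.png",c["pixels"][:,:,::-1])
E
```

```text
wrist_force: [-0.9, 0.9, -0.1]
gripper_width: 0.004
time_s: 3.92
tcp_pos: [0.4904, -0.2102, 0.134]
ee_rot: [[-0.967, -0.253, 0.001], [-0.253, 0.967, -0.001], [-0.001, -0.001, -1.0]]
wrist_force: [-0.5, -0.2, 1.0]
gripper_width: 0.008
t 3.92 tcp [ 0.4904 -0.2102  0.134 ] yaw -165.3 in S [-0.0177  0.0059  0.024 ] F [-0.5 -0.1  1. ] j [ -6.  18. -20.   0. -52.  20.]
time_s: 4.33
tcp_pos: [0.5386, -0.1985, 0.1327]
ee_rot: [[-0.968, -0.25, 0.001], [-0.25, 0.968, -0.0], [-0.001, -0.0, -1.0]]
wrist_force: [-0.7, 0.3, 0.2]
gripper_width: 0.003
t 4.33 tcp [ 0.5386 -0.1985  0.1327] yaw -165.5 in S [0.0319 0.0052 0.0227] F [-0.6  0.5  0.2] j [ -4.  22. -14.   0. -54.  19.]
time_s: 4.5
tcp_pos: [0.5501, -0.1957, 0.1328]
ee_rot: [[-0.968, -0.251, 0.003], [-0.251, 0.968, -0.001], [-0.003, -0.001, -1.0]]
wrist_force: [0.5, -0.7, 0.7]
gripper_width: 0.008
t 4.50 tcp [ 0.5501 -0.1957  0.1328] yaw -165.4 in S [0.0437 0.005  0.0228] F [ 0.3 -0.8  0.7] j [ -4.  22. -13.   0. -55.  18.]
```

View pics/s2.png

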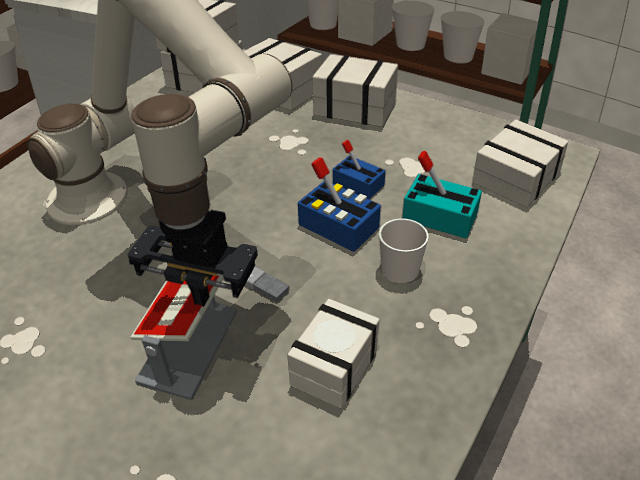

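```bash
python3 -m crank '[[0,0,0.008,0],[0,0,0.008,0],[0,0,0.008,0]]'; python3 t.py S
python3 -m crank '[[0,0,0.008,0],[0,0,0.008,0],[0,0,0,0]]'; python3 t.py S
python3 - <<'E'
from h import *
c=capture("scene");cv2.imwrite("pics/s3.png",c["pixels"][:,:,::-1])
E
```

```text
time_s: 4.8
tcp_pos: [0.5477, -0.1962, 0.1083]
ee_rot: [[-0.968, -0.25, 0.003], [-0.25, 0.968, -0.0], [-0.002, -0.001, -1.0]]
wrist_force: [1.1, 1.1, 0.9]
gripper_width: 0.007
t 4.80 tcp [ 0.5477 -0.1962  0.1083] yaw -165.5 in S [ 0.0413  0.0051 -0.0017] F [1.3 0.8 0.9] j [ -4.  24. -15.   0. -51.  18.]
time_s: 5.05
tcp_pos: [0.5454, -0.1959, 0.0901]
ee_rot: [[-0.968, -0.25, -0.004], [-0.25, 0.968, 0.001], [0.004, 0.002, -1.0]]
wrist_force: [-0.7, -0.0, 0.0]
gripper_width: 0.002
t 5.05 tcp [ 0.5454 -0.1959  0.0901] yaw -165.6 in S [ 0.0391  0.006  -0.0199] F [-0.6  0.1  0. ] j [ -4.  25. -16.  -0. -49.  18.]
```

View pics/s3.png

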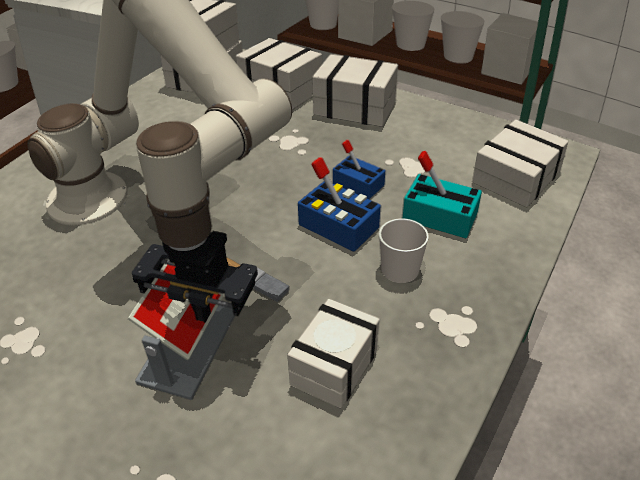

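```bash
python3 -m crank '[[0,0,-0.035,0],[0,0,-0.035,0],[0,0,-0.035,0],[0.03,0,0,0],[0.03,0,0,0]]' |tail -2
python3 -m crank '[[0.03,0,0,0],[0.03,0,0,0],[0.03,0,0,0],[0,0,0,0]]' |tail -2
python3 t.py S
python3 - <<'E'
from h import *
c=capture("scene");cv2.imwrite("pics/s4.png",c["pixels"][:,:,::-1])
E
```

```text
wrist_force: [-0.1, 0.4, -0.6]
gripper_width: 0.008
wrist_force: [-0.7, -0.3, -0.0]
gripper_width: 0.005
t 5.85 tcp [ 0.3965 -0.2336  0.1973] yaw -165.7 in S [-0.1145  0.0067  0.0873] F [-0.8 -0.1 -0. ] j [-10.   7. -24.  -0. -59.  25.]
```

View pics/s4.png

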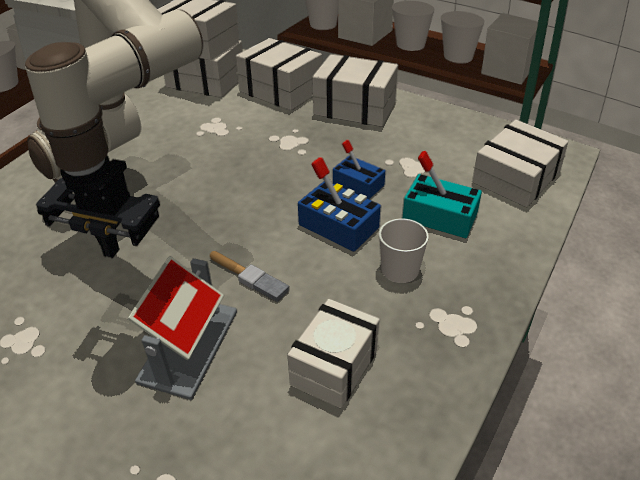

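```bash
python3 -m crank '[[0,0,0.034,0],[0,0,0.033,0],[0,0,0,0]]' |tail -2
python3 -m crank '[[-0.015,0,0,0],[-0.015,0,0,0],[-0.015,0,0,0],[-0.012,0,0,0],[-0.012,0,0,0]]'|tail -2
python3 t.py S
python3 -m crank '[[-0.01,0,0,0],[-0.01,0,0,0],[0,0,0,0]]'|tail -2
python3 t.py S
cat > sg.py <<'E'
from h import *
from t import fr
import sys
A,o=fr('S')
for n in("scene","side"):
    c=capture(n);cv2.imwrite(f"pics/{n}_{sys.argv[1]}.png",c["pixels"][:,:,::-1])
    P=(cloud(c)-o)@A;H=hsv(c)
    m=((H[...,0]<8)|(H[...,0]>172)|((H[...,0]>50)&(H[...,0]<75)))&(H[...,1]>110)&(H[...,2]>25)&(abs(P[...,1])<.075)&(abs(P[...,0])<.07)&(abs(P[...,2])<.065)&(c["depth"]>0)
    q=P[m]
    if len(q)<40: print(n,len(q));continue
    cc=q.mean(0);w=np.linalg.svd(q-cc,full_matrices=False)[2][2]
    print(n,len(q),"centre",cc.round(4),"normal",w.round(3),"tilt from vertical %.3f"%np.arctan2(w[2],w[0]),"off-plane dist %.4f"%(w@cc), "redfrac",(((H[...,0]<8)|(H[...,0]>172))[m]).mean())
E
python3 sg.py a
```

```text
wrist_force: [-1.5, 0.4, -0.6]
gripper_width: 0.005
wrist_force: [-62.4, -32.0, 47.4]
gripper_width: -0.0
t 6.57 tcp [ 0.4502 -0.2211  0.1332] yaw -165.4 in S [-0.0594  0.0054  0.0232] F [-68.4 -15.4  47.4] j [ -7.  16. -23.   1. -54.  21.]
wrist_force: [-76.4, -33.9, 65.3]
gripper_width: 0.004
t 6.82 tcp [ 0.4519 -0.2206  0.1358] yaw -165.5 in S [-0.0576  0.0055  0.0258] F [-82.4 -13.7  65.3] j [ -7.  17. -21.   1. -57.  20.]
scene 3128 centre [ 0.0039 -0.0105  0.0013] normal [-0.662 -0.003 -0.75 ] tilt from vertical -2.294 off-plane dist -0.0035 redfrac 1.0
side 1476 centre [0.0008 0.0051 0.0049] normal [-0.653  0.006 -0.757] tilt from vertical -2.282 off-plane dist -0.0042 redfrac 1.0
```

View pics/scene_a.png

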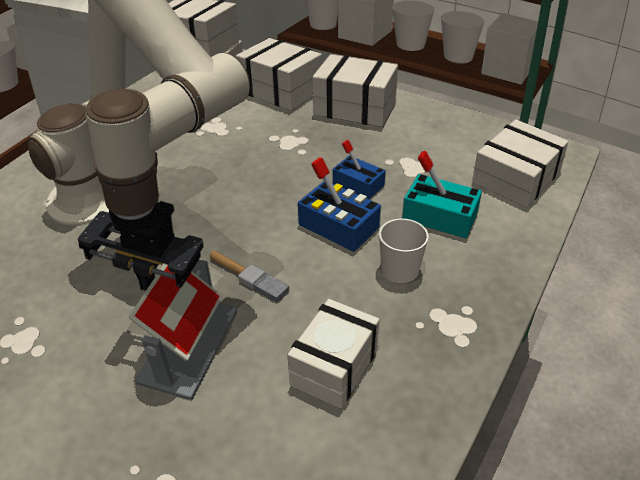

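```bash
python3 -m crank '[[0.015,0,0,0],[0.015,0,0,0]]'|tail -2
python3 t.py S
```

```text
wrist_force: [-4.1, 0.1, 3.8]
gripper_width: 0.006
t 7.08 tcp [ 0.4487 -0.2224  0.1334] yaw -165.7 in S [-0.0611  0.0045  0.0234] F [-4.   1.1  3.8] j [ -8.  16. -24.   0. -52.  22.]
```

```bash
python3 -m crank '[[0.01,0,0,0],[0,0,0.01,0],[0,0,0,0]]'|tail -2
python3 t.py S
python3 -m crank '[[-0.006,0,-0.008,0],[-0.006,0,-0.008,0],[-0.006,0,-0.008,0]]'|tail -2
python3 t.py S
```

```text
wrist_force: [-8.1, -6.6, 6.6]
gripper_width: 0.004
t 7.33 tcp [ 0.4477 -0.223   0.1221] yaw -165.5 in S [-0.0622  0.0042  0.0121] F [-9.5 -4.4  6.6] j [ -8.  16. -25.   0. -49.  22.]
wrist_force: [-1.0, -1.2, -0.3]
gripper_width: 0.003
t 7.58 tcp [ 0.4689 -0.2169  0.1464] yaw -165.5 in S [-0.0402  0.0048  0.0364] F [-1.3 -0.9 -0.3] j [ -7.  16. -21.   0. -53.  21.]
```

```bash
python3 sg.py b
python3 -m crank '[[-0.006,0,-0.004,0],[-0.006,0,-0.004,0],[0,0,0,0]]'|tail -2
python3 t.py S
python3 sg.py c
```

```text
scene 2658 centre [ 0.0033 -0.0091  0.0006] normal [-0.91  -0.004 -0.415] tilt from vertical -2.713 off-plane dist -0.0032 redfrac 1.0
side 779 centre [0.0013 0.0038 0.0073] normal [ 0.922 -0.001  0.386] tilt from vertical 0.397 off-plane dist 0.0040 redfrac 1.0
wrist_force: [1.0, -0.2, 0.5]
gripper_width: 0.004
t 7.93 tcp [ 0.4803 -0.2135  0.1533] yaw -165.4 in S [-0.0283  0.0052  0.0433] F [ 0.9 -0.5  0.5] j [ -6.  16. -19.   0. -55.  21.]
scene 2185 centre [ 0.0031 -0.0091  0.0007] normal [0.978 0.004 0.209] tilt from vertical 0.210 off-plane dist 0.0032 redfrac 1.0
side 438 centre [0.0014 0.0015 0.012 ] normal [-0.976 -0.001 -0.217] tilt from vertical -2.923 off-plane dist -0.0040 redfrac 1.0
```

```bash
cd .;
python3 -m crank '[[-0.006,0,0,0],[-0.005,0,0,0],[0,0,0,0]]'|tail -2
python3 t.py S
python3 sg.py d
```

```text
wrist_force: [1.1, 0.9, -0.9]
gripper_width: 0.003
t 8.28 tcp [ 0.4899 -0.211   0.1524] yaw -165.5 in S [-0.0184  0.0053  0.0424] F [ 1.3  0.6 -0.9] j [ -6.  17. -18.   0. -55.  20.]
scene 1753 centre [ 0.0032 -0.0093  0.0008] normal [0.999 0.006 0.041] tilt from vertical 0.041 off-plane dist 0.0032 redfrac 1.0
side 133 centre [0.0029 0.009  0.0232] normal [0.999 0.002 0.049] tilt from vertical 0.049 off-plane dist 0.0040 redfrac 1.0
```

```bash
cd .;
python3 -m crank '[[-0.002,0,0,0],[0,0,0,0],[0.03,0,0,0],[0.03,0,0,0],[0,0,0,0]]'|tail -2
python3 sg.py e
python3 t.py L -.12 0 .18
```

```text
wrist_force: [-0.7, 0.1, 0.2]
gripper_width: 0.004
scene 1843 centre [ 0.0031 -0.0043  0.0032] normal [1.    0.004 0.024] tilt from vertical 0.024 off-plane dist 0.0032 redfrac 1.0
side 99 centre [0.0031 0.0175 0.03  ] normal [0.999 0.003 0.035] tilt from vertical 0.035 off-plane dist 0.0041 redfrac 1.0
t 8.90 tcp [ 0.4324 -0.226   0.153 ] yaw -165.5 in L [-0.1031 -0.4539  0.088 ] F [ 0.6 -0.9 -0.1] j [ -8.  13. -24.   0. -53.  23.]
goal [0.4575 0.2276 0.245 ] shift tool [-0.1376  0.4329 -0.0921] rows>=12
```

View pics/scene_e.png

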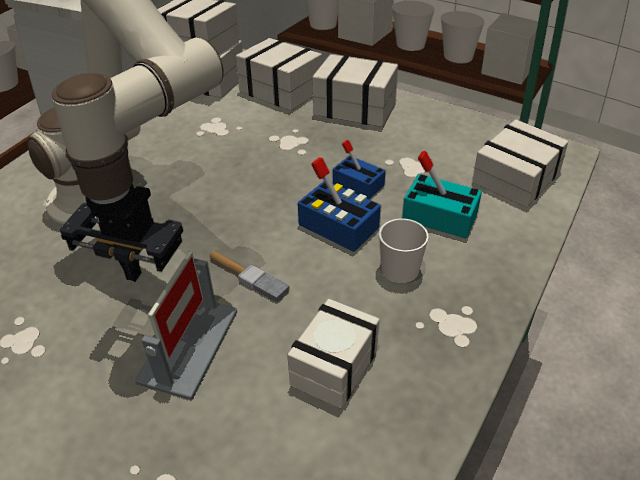

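```bash
cd .;
python3 -m crank '[[0,0,-0.03,0],[0,0,-0.03,0],[0,0,-0.03,0],[0,0.036,0,0],[0,0.036,0,0]]'|tail -2
python3 -m crank '[[-0.01,0.036,0,0],[-0.01,0.036,0,0],[-0.01,0.036,0,0],[-0.01,0.036,0,0],[-0.01,0.036,0,0]]'|tail -2
python3 -m crank '[[-0.012,0.03,0,0],[-0.012,0.03,0,0],[-0.012,0.03,0,0],[-0.012,0.03,0,0],[0,0,0,0]]'|tail -2
python3 -m crank '[[0,0,0,0.115],[0,0,0,0.115],[0,0,0,0.115],[0,0,0,0]]'|tail -2
python3 t.py L -.12 0 .18
```

```text
wrist_force: [1.2, 1.0, -1.0]
gripper_width: 0.002
wrist_force: [1.6, -0.2, -0.4]
gripper_width: 0.005
wrist_force: [0.2, 0.1, -0.1]
gripper_width: 0.004
wrist_force: [0.3, -0.4, -0.5]
gripper_width: 0.008
t 10.48 tcp [0.4351 0.1598 0.2427] yaw 174.7 in L [-0.136  -0.0695  0.1777] F [ 0.3 -0.3 -0.5] j [ 40.   5. -19.   0. -66. -46.]
goal [0.4575 0.2276 0.245 ] shift tool [-0.016   0.0695 -0.0023] rows>=2
```

```bash
cd .;
python3 -m crank '[[0,0.035,0,0],[0,0.035,0,0],[0,0,0.035,0],[0,0,0.035,0],[0,0,0.035,0]]'|tail -2
python3 -m crank '[[-0.015,0,0,0],[-0.015,0,0,0],[-0.01,0,0,0],[0,0,0,0]]'|tail -2
python3 t.py L
cat > lv.py <<'E'
from h import *
from t import fr
import sys
A,o=fr('L')
for n in("scene","side"):
    c=capture(n);cv2.imwrite(f"pics/{n}_{sys.argv[1]}.png",c["pixels"][:,:,::-1])
    P=(cloud(c)-o)@A;H=hsv(c)
    m=((H[...,0]<8)|(H[...,0]>172))&(H[...,1]>110)&(H[...,2]>40)&(abs(P[...,1])<.04)&(abs(P[...,0])<.1)&(P[...,2]>.03)&(c["depth"]>0)
    q=P[m]
    if len(q)<10: print(n,len(q));continue
    print(n,len(q),"centre",q.mean(0).round(4),"lean %.2f"%np.arctan2(q[:,0].mean(),q[:,2].mean()),"max",q.max(0).round(3),"min",q.min(0).round(3))
E
python3 lv.py f
```

```text
wrist_force: [0.1, 0.3, -1.8]
gripper_width: 0.008
wrist_force: [0.2, 0.2, -0.3]
gripper_width: -0.0
t 11.23 tcp [0.4829 0.2256 0.1375] yaw 174.8 in L [-0.0945  0.0004  0.0725] F [ 0.2  0.2 -0.3] j [ 43.  18. -19.   0. -53. -48.]
scene 231 centre [-0.0449 -0.0068  0.0739] lean -0.55 max [-0.032  0.011  0.09 ] min [-0.061 -0.022  0.054]
side 187 centre [-0.0508  0.0099  0.0794] lean -0.57 max [-0.036  0.039  0.149] min [-0.085 -0.006  0.058]
```

View pics/side_f.png

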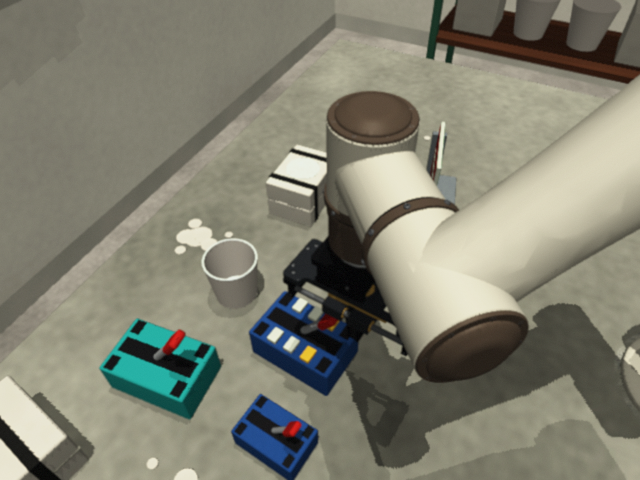

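```bash
cd .;
python3 -m crank '[[-0.01,0,0,0],[-0.006,0,0,0],[-0.004,0,0,0],[-0.004,0,0,0],[0,0,0,0]]'|tail -2
python3 t.py L; python3 lv.py g
python3 -m crank '[[-0.004,0,0,0],[-0.003,0,0,0],[0,0,0,0]]'|tail -2
python3 t.py L; python3 lv.py h
```

```text
wrist_force: [-2.3, 1.0, 0.8]
gripper_width: 0.007
t 11.75 tcp [0.5046 0.2227 0.1375] yaw 174.7 in L [-0.0727 -0.0005  0.0725] F [-2.4  0.8  0.8] j [ 41.  19. -17.  -0. -54. -46.]
scene 238 centre [-0.0413 -0.0067  0.0775] lean -0.49 max [0.017 0.014 0.146] min [-0.062 -0.019  0.052]
side 192 centre [-0.0485  0.0093  0.0822] lean -0.53 max [-0.034  0.038  0.149] min [-0.077 -0.006  0.058]
wrist_force: [-4.5, -0.2, 2.9]
gripper_width: 0.004
t 12.10 tcp [0.5111 0.2219 0.1377] yaw 174.7 in L [-0.0661 -0.0007  0.0727] F [-4.5 -0.6  2.9] j [ 40.  20. -16.  -0. -54. -45.]
scene 240 centre [-0.0361 -0.0067  0.0805] lean -0.42 max [0.024 0.012 0.145] min [-0.055 -0.02   0.057]
side 171 centre [-0.0436  0.011   0.0868] lean -0.47 max [-0.03   0.038  0.156] min [-0.071 -0.005  0.062]
```

```bash
cd .;
python3 -m crank '[[-0.003,0,0,0],[-0.003,0,0,0],[-0.002,0,0,0],[0,0,0,0]]'|tail -2
python3 t.py L; python3 lv.py i
python3 -m crank '[[-0.002,0,0,0],[-0.002,0,0,0],[0,0,0,0]]'|tail -2
python3 t.py L; python3 lv.py j
```

```text
wrist_force: [-0.5, -0.1, -0.1]
gripper_width: 0.008
t 12.53 tcp [0.5209 0.2218 0.1376] yaw 174.7 in L [-0.0564  0.0001  0.0726] F [-0.5 -0.1 -0.1] j [ 39.  21. -15.   0. -54. -45.]
scene 229 centre [-0.022  -0.007   0.0853] lean -0.25 max [-0.013  0.01   0.104] min [-0.048 -0.02   0.065]
side 147 centre [-0.0304  0.0109  0.0895] lean -0.33 max [-0.019  0.039  0.154] min [-0.061 -0.006  0.049]
wrist_force: [0.4, 0.5, -0.1]
gripper_width: 0.006
t 12.88 tcp [0.5241 0.2212 0.1375] yaw 174.7 in L [-0.0531 -0.0002  0.0725] F [ 0.4  0.6 -0.1] j [ 39.  21. -14.   0. -55. -44.]
scene 231 centre [-0.0224 -0.0073  0.0854] lean -0.26 max [-0.012  0.012  0.105] min [-0.042 -0.021  0.063]
side 145 centre [-0.0295  0.0107  0.0894] lean -0.32 max [-0.019  0.038  0.154] min [-0.058 -0.005  0.065]
```

The lever has snapped to a lean of about -0.3, which is the second notch, and nothing is touching it. I'll retract and check.

```bash
cd .;
python3 -m crank '[[0.025,0,0,0],[0.035,0,0,0],[0.02,0,-0.03,0],[0.02,0,-0.03,0],[0.0,0,-0.03,0]]'|tail -2
python3 -m crank '[[0,-0.03,-0.02,0],[0,-0.035,-0.01,0],[0,-0.035,0,0],[0,-0.035,0,0],[0,0,0,0]]'|tail -2
python3 t.py L; python3 lv.py k;python3 sg.py l
python3 - <<'E'
from h import *
import pickle
d=pickle.load(open("d0.pkl","rb"))
for n in("scene","side"):
    c=capture(n);P=cloud(c);P0=cloud(d[n])
    for nm,(x0,x1,y0,y1,z0) in dict(pot=(.69,.81,.1,.22,.03),mould=(.69,.83,-.2,-.03,.03),brush=(.45,.72,-.1,.11,.008)).items():
        f=lambda P:P[(P[...,0]>x0)&(P[...,0]<x1)&(P[...,1]>y0)&(P[...,1]<y1)&(P[...,2]>z0)&(P[...,2]<.1)].mean(0).round(4)
        print(n,nm,f(P0),f(P))
E
```

```text
wrist_force: [0.2, 0.8, 0.2]
gripper_width: -0.002
wrist_force: [0.2, 0.3, -0.6]
gripper_width: 0.003
t 13.82 tcp [0.41   0.0919 0.258 ] yaw 174.5 in L [-0.1548 -0.1395  0.193 ] F [ 0.2  0.3 -0.6] j [ 35.  -0. -23.  -0. -68. -40.]
scene 234 centre [-0.0224 -0.0069  0.0856] lean -0.26 max [-0.012  0.014  0.103] min [-0.038 -0.021  0.062]
side 247 centre [-0.0304  0.004   0.0936] lean -0.31 max [-0.019  0.014  0.104] min [-0.037 -0.015  0.063]
scene 1853 centre [ 0.0031 -0.0042  0.0037] normal [1.    0.005 0.024] tilt from vertical 0.024 off-plane dist 0.0031 redfrac 1.0
side 0
scene pot [0.7501 0.1609 0.0676] [0.7501 0.1608 0.0676]
scene mould [ 0.7654 -0.1322  0.0797] [ 0.7655 -0.1322  0.0797]
scene brush [ 0.5575 -0.0278  0.027 ] [ 0.5568 -0.028   0.0268]
side pot [0.7508 0.1602 0.0688] [0.7508 0.1601 0.0688]
side mould [ 0.7481 -0.0948  0.0777] [ 0.7482 -0.0948  0.0778]
side brush [ 0.5888 -0.0305  0.0315] [ 0.5885 -0.0304  0.0316]
```

View pics/scene_l.png

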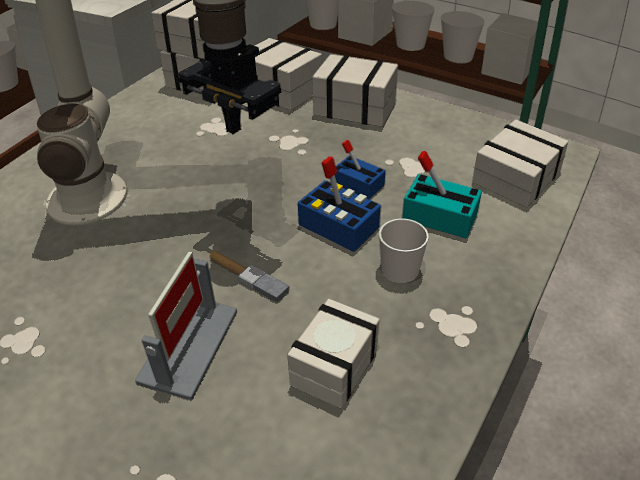

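View pics/side_l.png

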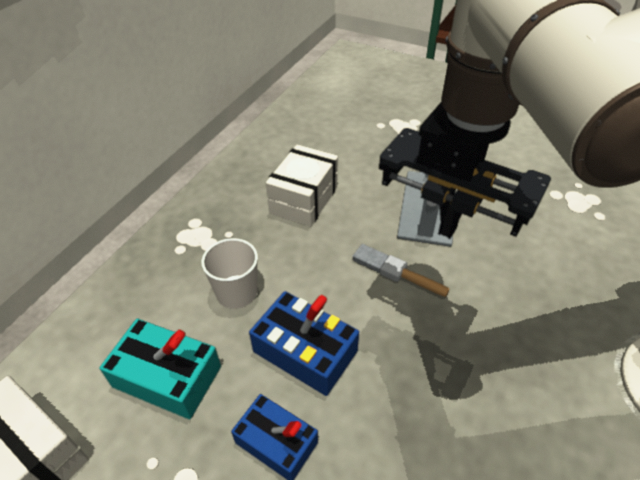

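The lever now stands over the yellow pair, at (308,354) and (333,322) in the side view. The sign is upright with its red face away from the robot, and the arm touches nothing. I'm handing the job in.

```bash
python3 -c "
from station import finish_job
print(finish_job())"
```

```text
the job is handed in; nothing more can be done
None
```

The sign is turned over and the lever is in the yellow notch. I handed the job in after about 14 s of robot time; the hand-in reported no verdict.

**What I did:** I tipped the sign's top edge away from the robot, pressed it on past level from above, and then brought it upright from the robot side. I then clicked the lever forward one notch with the closed fingers, since the yellow tabs were the 2nd pair, and pulled the arm clear.

**Last checks:**
- **Sign:** red face away from the robot, within about 0.02–0.03 rad of upright (limit 0.15). The very last reading is from the scene camera only, because the arm blocked the side view.
- **Lever:** lean of −0.26 rad in the scene view and −0.31 in the side view, against −0.3 for the 2nd notch. It lines up with the yellow tabs and was never seen past them.
- **Pot, mould and brush:** within 1 mm of where they started in both views.
- **Robot:** clear of everything, with wrist force at noise level.

**One thing went wrong on the way:** my first push to raise the sign jammed on the panel's edge, and the wrist force reached about 106 N against the 120 N limit. I backed off and finished the turn with a rising push at low force. The contact was on the fingertips, where the 40 N limit for the arm and gripper body should not apply. I only read the force at the end of each call, so a higher peak in between can't be ruled out.

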